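# Bolt the specimen transport case

### The arm

A 6-joint arm with a two-finger parallel gripper is mounted at the origin on a cart in front of the work surface, level with it; the furniture and walls round the work are solid. World frame = base frame: x ahead of the robot, y to its left, z up, the work surface at z = 0. Lengths are in mm, angles in degrees, forces in N, time in s.
With the tool pointing down it reaches from about 350 to 850 mm from the base axis. Payload 8.1 kg.
Tool frame: the origin (TCP) lies midway between the tips of the shut fingers; the grasp point (between the pads) lies 19 mm behind it; z points along the fingers, y is the line along which they close (so a half turn about z gives the same grasp; the last joint's range is limited). The gripper opens to 85 mm and grips with 20 to 120 N. Pads are 22 mm wide; open, the fingers measure 114 mm over their backs; the gripper's body (76 mm by 85 mm) begins 54 mm behind the grasp point. The pads swing forward as they close: fully open they stand 13 mm farther back than shut.
Start: joints at [-77.028, 7.471, 85.268, -0, 87.261, -4.893], TCP at [184.084, -571.068, 231.292] pointing down, gripper open.
Joint ranges: [-169.43, 169.43], [-51.17, 129.36], [1.28, 143.12], [-76.62, 256.62], [0, 156.53], [-152.29, 152.29]. Speed limits (degrees/s): [136.94, 136.94, 159.86, 180, 180, 180].

### API

Orientations are given as [roll, pitch, yaw] about the fixed x, y, z axes, in that order (R = Rz(yaw) Ry(pitch) Rx(roll)).
In Python, from bench import r, optics, workorder gives the robot as it stands.
- The arm moves only by the shell command python3 -m handwheel [FORCE], which reads ROWS from standard input. ROWS is a JSON list that holds a single list of rows (three levels of brackets), with 1 to 8 rows, each of 7 numbers: a rotation vector rx, ry, rz in degrees, then dx, dy, dz in mm, then the finger opening in mm; each row is the pose to reach, as a shift and turn from the pose commanded when the command began, along the tool's axes at that moment; what a row does not reach only later rows make up. A row lasts 1/8 s, in which the tool goes at most 62.5 mm and 10.7 degrees, less where a joint would pass 70% of its speed; a pose out of reach is approached as far as the arm can. The fingers move at their own pace and stop on an object; FORCE is the grip in N (left out, the last holds). Time passes only in rows, so rows that do not move let the fingers close. It prints the time, the measured TCP pose, the force, the opening and the grip force at its end. Input that does not fit is refused with a message, and nothing moves.
- r.sense(): the state, without advancing time (a new reading comes with each control period).
- optics.snapshot(name): name is "scene" or "side" or "wrist"; returns a dict with "pixels" (400x640x3 uint8, blue, green, red), "fx", "fy", "cx", "cy" (pixels), "pose" (4x4, takes a point from camera to world coordinates). Camera axes: x right, y up, looking along -z (the intrinsics and any distortion apply to the point x, -y, -z); pixel columns grow to the right and rows downward; lengths in mm; the calibration is good to about 2 mm. The wrist camera is an equidistant fisheye: a pixel r from the principal point sees the ray r / f radians off the axis. A picture is of the moment at which its call begins. There is no depth.
- workorder.hand_in(): hands the job in; it is judged then, once.
The state is a dict: "time": time; "joint_pos": joint angles; "qd": joint speeds; "joint_efforts": joint torques, N m; "tool_pos": TCP position; "tcp_rot": TCP orientation; "ft_force": force on the tool from outside, world axes, zero at the start; "wrist_torque": the same for the moment, N m; "finger_gap": finger opening in mm; "grip_force": force on a finger pad.
Only numpy, scipy, OpenCV 4.12 (cv2) and the standard library are available. Lean on these libraries where they do the work, as an engineer would, in place of code of your own. Each camera call takes 0.05 s, during which the arm holds its last target. There are 200 camera calls.

### The job

Lock the grey transport case: slide the barrel bolt on its lid all the way across into the keeper, then turn its handle down toward the case's front so that it drops fully home in the keeper's notch, and let go. Work gently - feel for the keeper's stop and the notch floor rather than ramming the handle against them - and leave the other things on the trolley and on the lid where they are.

Things in the scene. Friction and masses are not known exactly. Their poses are not given: they have to be found in the camera images.
- case: Grey plastic transport case, 160 x 240 mm (x, y), 90 mm high to the top of its flat metal lid, fixed to the trolley. Origin: centre of its underside. Its +y is the way the bolt slides to lock; its -x side is the front, to which the handle turns down. The lid's two leaves meet at y = -10 mm; the bolt is on the -y leaf, the keeper on the +y leaf.
- rod_start (a point): Fixed point on the rod's axis where the stem stands at bolt travel 0: in the case frame (-48, -35, 112) mm. The steel rod, 12 mm thick, lies along the case's y, 22 mm above the lid and 32 mm behind its front edge. Two straps, up to z = 122 mm, carry it on the -y side of the handle.
- rail_end (a point): Upper end of the guide rail, in the case frame (-59, -11, 117) mm. The rail, 4 mm thick, runs along the front of the rod from y = -46 to -11 mm; the keeper's lip goes on from there to the notch. They keep the handle from turning past 0.66 rad (rail) or 0.8 rad (lip) anywhere before the notch.
- notch_nominal (a point): Middle of the notch's floor IF the keeper sat midway: case frame (-65, 16, 108) mm. The keeper is screwed down in slotted holes and really sits up to 14 mm either way along y, differently each time, and stays there. So the stem is mid-notch at 37 to 65 mm of bolt travel. Notch 11 mm wide in y (stem 8); before it the lip, x -68 to -62, 30 mm long, top at z = 120 mm.
- stop_nominal (a point): Top of the stop block's face, for a keeper midway: case frame (-48, 21.5, 128) mm; it shifts with the keeper. The block ends the notch: the stem meets it at any handle angle, 1.5 mm of travel past mid-notch. It is 118 mm high in front of x = -56 mm; no keeper part lies in front of x = -70 mm. Contact is stiff, 10 N or more per mm: keep stem forces under 25 N.
- handle_stem: Round steel stem of the handle, 8 mm diameter, standing out of the rod. Origin: on the rod's axis where the stem leaves it (case frame x = -48 mm, z = 112 mm, y = -35 mm + bolt travel). z axis: along the stem to the knob; y axis: along the rod, as the case's y.
- knob (a point): Centre of the steel knob at the end of the stem, 48 mm from the rod's axis: a round drum 18 mm in diameter, 20 mm long, coaxial with the stem. Pinched by fingers that close along the rod (case y) it can be pushed along and pivots between the pads as the handle turns. Its height is 160 mm with the handle upright, 112 mm with it down, then 16 mm in front of the case's front edge.
- bolt (a joint): Travel of the bolt along the case's y, m. It starts at 0 to 0.010 and is across when the stem is in the notch (0.035 to 0.067). Sliding it takes about 2.5 N; it stays where it is left.
- handle (a joint): Angle of the handle about the rod, rad: 0 upright, growing as it turns down to the front; about 1.57 level, lying on the notch floor. It starts between -0.3 and 0.5. Turning takes under 1 N at the knob; it stays where it is left up to about 0.9 rad, beyond that it sinks slowly by its own weight. Leaning on the rail it reads about 0.66, on the lip 0.8.
- dish: Clear petri dish 55 mm across and 12 mm high, loose on the rear of the lid; bystander. Origin: centre of its underside.
- timer: White timer 58 x 62 x 20 mm, loose on the trolley; bystander. Origin: centre of its underside.
- marker: Marker pen 135 mm long and 17 mm thick, lying at the right edge; bystander. Origin: centre of its underside.
- pen: Slim pen 145 mm long and 12 mm thick, lying in front of the case; bystander. Origin: centre of its underside.
- vial: Small capped vial 24 mm across and 52 mm high, at the left edge; bystander. Origin: centre of its underside.

How it is judged (in metres and radians):
On the way:
1. the bolt is slid across into the keeper with its handle still raised (value of joint bolt above 0.026 m and value of joint handle below 1.2 rad), for 0.02 s.
At the end, for the whole second after the job is handed in: The bolt is across (travel over 31 mm) and its handle lies down in the keeper's notch (over 1.45 rad from upright), at rest (value of joint bolt above 0.031 m and value of joint handle above 1.45 rad and velocity of joint handle between -0.05 and 0.05 rad/s); the robot touches nothing.
It fails at once if the handle's stem is pressed on the keeper or rail with more than 25 N (contact force between handle_stem and case above 25 N).
It fails at once if a bystander (dish, timer, marker, pen or vial) is displaced by more than 25 mm (distance of any of dish, timer, marker, pen, vial from where it was at the start of the episode above 0.025 m).
It also fails if it takes over 45 s, if anything falls off the work surface, if the arm or the gripper's body presses on something with over 40 N, if the wrist force passes 120 N, or if a joint passes its speed limit or range.

## Working session

There is one attempt and no reset: what is moved stays moved. The work goes in short steps, Python scripts to look and compute and a shell command to move; the robot and the scene stay as the last step left them, time stands still between calls to the robot, and variables do not carry over. Pictures are saved under pics/ and viewed, at most 10 in all, crops included, and the job is handed in when it is done.

```bash
mkdir -p pics; ls; python3 - <<'E'
from bench import r, optics, workorder
import cv2,numpy as np
for n in ("scene","side"):
    s=optics.snapshot(n); cv2.imwrite(f"pics/{n}0.png",s["pixels"]); print(n,s["fx"],s["fy"],s["cx"],s["cy"],np.round(s["pose"],3).tolist())
    np.save(f"pics/{n}.npy",s,allow_pickle=True)
st=r.sense(); print(st)
E
```

```text
pics
scene 365.61597652205245 365.61597652205245 319.5796485119658 194.62966186792332 [[-0.757, 0.486, -0.437, 116.444], [-0.653, -0.547, 0.523, 583.643], [0.015, 0.682, 0.731, 729.576], [0.0, 0.0, 0.0, 1.0]]
side 462.56295633442755 462.56295633442755 319.1697642829638 198.90762893614433 [[-0.861, 0.334, -0.383, 173.301], [-0.508, -0.545, 0.667, 747.915], [0.014, 0.769, 0.639, 705.258], [0.0, 0.0, 0.0, 1.0]]
{'time': 0.1, 'joint_pos': array([-7.70277239e+01,  7.51091140e+00,  8.53241793e+01, -7.34336205e-04,
        8.72619041e+01, -4.89140170e+00]), 'qd': array([-1.23315724e-04, -1.14210232e-01, -1.37848359e-01,  7.66640647e-02,
        1.66919636e-02, -2.08065030e-03]), 'joint_efforts': array([ 3.39797143e-04, -5.70953715e+01, -5.01943016e+01, -2.82698020e-04,
        8.17243854e-03,  1.12189247e-05]), 'tool_pos': array([ 183.97156386, -570.56892351,  230.33705466]), 'tcp_rot': array([-1.79903296e+02, -7.53972371e-03,  1.78637071e+01]), 'ft_force': array([ 0.37918903,  0.45012042, -0.10613372]), 'wrist_torque': array([-0.08548757,  0.03281372, -0.02847388]), 'grip_force': 0.0, 'finger_gap': 85.48140942944772}
```

View pics/scene0.png

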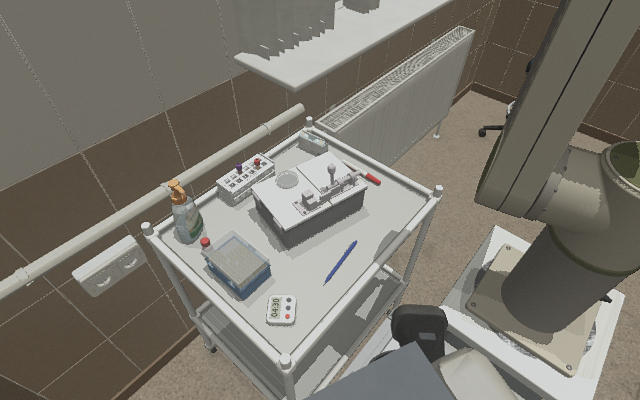

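View pics/side0.png

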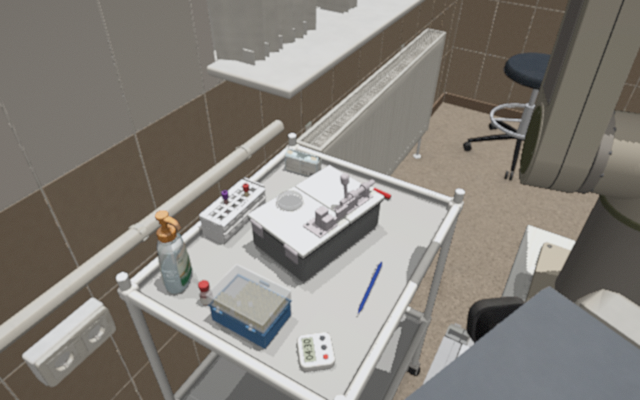

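Scene and side both show the case, with its lid around scene (310,190) and side (318,210). The handle stands up near scene (332,172) and side (345,185), and the keeper block is near scene (308,198). I'll enlarge both.

```bash
python3 - <<'E'
import cv2
for n,(x,y) in {"scene":(240,140),"side":(240,160)}.items():
    im=cv2.imread(f"pics/{n}0.png")[y:y+115,x:x+155]
    im=cv2.resize(im,None,fx=5,fy=5,interpolation=cv2.INTER_CUBIC)
    for k in range(0,155,20):
        cv2.putText(im,str(x+k),(k*5,10),0,.4,(0,0,255),1); cv2.line(im,(k*5,12),(k*5,18),(0,0,255),1)
    for k in range(0,115,20):
        cv2.putText(im,str(y+k),(0,k*5+4),0,.4,(0,0,255),1)
    cv2.imwrite(f"pics/{n}1.png",im)
E
```

```text
(no output)
```

View pics/scene1.png

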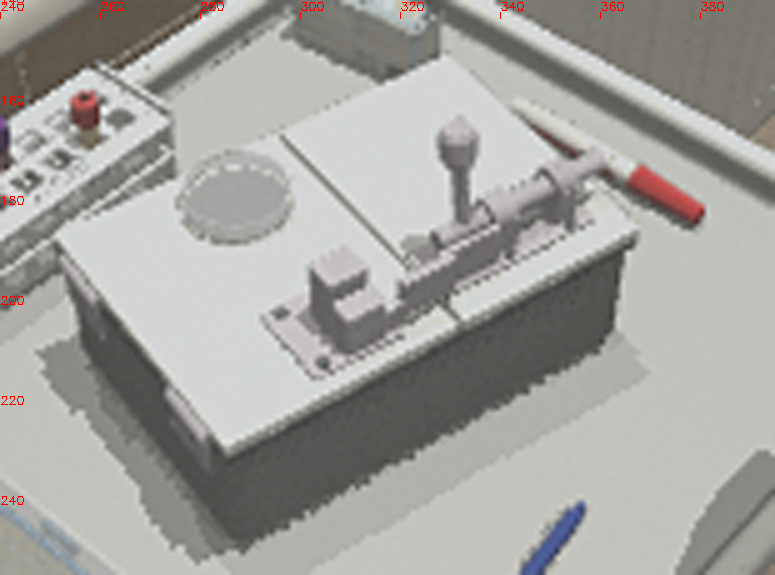

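View pics/side1.png

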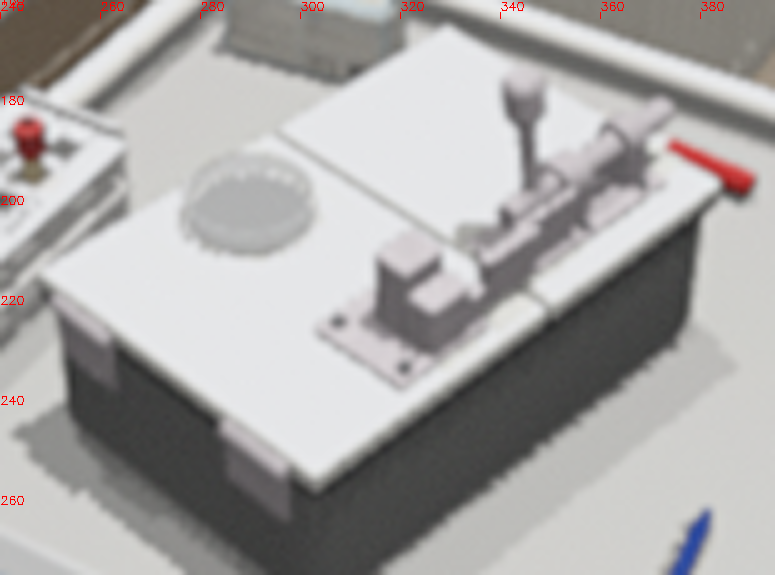

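The scene crop gives these lid corners:
- front-left (286,230)
- front-right (367,187)
- back-left (252,188)
- back-right (330,152)

The knob is at (331.8,169) and the stop block's upper −y/front corner at (313.6,193.6). The side crop gives the matching points (303,257.6), (384,197), (249,214), (330,165), knob (345,179.6) and stop (328,209.6). I'll fit them together.

```bash
cat > h.py <<'E'
import numpy as np
def proj(s,P):
    T=np.array(s["pose"]); c=(np.atleast_2d(P)-T[:3,3])@T[:3,:3]
    return np.c_[s["cx"]+s["fx"]*c[:,0]/-c[:,2], s["cy"]-s["fy"]*c[:,1]/-c[:,2]]
def c2w(p,P):
    c,s=np.cos(p[2]),np.sin(p[2]); P=np.atleast_2d(P)
    return np.c_[p[0]+c*P[:,0]-s*P[:,1], p[1]+s*P[:,0]+c*P[:,1], P[:,2]]
E
python3 - <<'E'
from h import *
from scipy.optimize import least_squares
S={n:np.load(f"pics/{n}.npy",allow_pickle=True).item() for n in("scene","side")}
o={"scene":[(286,230),(367.2,187),(252,188),(330.4,151.6),(331.8,169),(313.6,193.6)],
"side":[(303.2,257.6),(384.4,197),(249,214),(330.4,165.4),(345,179.6),(328,209.6)]}
def model(q):
    b,h,k=q[3:]
    return c2w(q,[(-80,120,90),(-80,-120,90),(80,120,90),(80,-120,90),(-48-48*np.sin(h),-35+b,112+48*np.cos(h)),(-56,21.5+k,128)])
for names in (["scene"],["side"],["scene","side"]):
    f=lambda q:np.concatenate([(proj(S[n],model(q))-o[n]).ravel() for n in names])
    s=least_squares(f,[500,0,0,5,0.1,0],x_scale=[10,10,.1,5,.1,5])
    print(names,np.round(s.x,3),np.round(f(s.x),1))
q=s.x;print(np.degrees(q[2]),np.round(model(q),1))
E
```

```text
['scene'] [ 5.33173e+02  1.21174e+02 -2.43000e-01 -1.34000e-01 -2.33000e-01
  5.75900e+00] [-0.6  0.5  1.7 -0.9 -1.3 -0.8 -0.2 -0.6 -0.  -0.   0.5  0.9]
['side'] [ 5.33506e+02  1.24494e+02 -2.43000e-01  8.05000e-01 -2.01000e-01
  7.39600e+00] [-0.  -1.5  1.1 -0.  -1.6  0.3 -0.3 -0.2  0.  -0.   0.8  1.2]
['scene', 'side'] [ 5.33452e+02  1.22897e+02 -2.43000e-01  1.46000e-01 -2.18000e-01
  6.58100e+00] [-1.3  0.9  1.2 -0.6 -1.9 -0.5 -0.7 -0.3 -0.5  0.5 -0.5  1.4  0.5 -2.1
  1.4 -0.4 -1.1 -0.2  0.1 -0.5  0.3 -0.7  1.5  0.5]
-13.920863874222423 [[484.7 258.6  90. ]
 [426.9  25.7  90. ]
 [640.  220.1  90. ]
 [582.2 -12.8  90. ]
 [488.6  98.1 158.9]
 [485.9 163.6 128. ]]
```

```bash
echo '[[[0, 0, 10, 60, -66, 0, 45], [0, 0, 20, 120, -132, 0, 45], [0, 0, 31.8, 180, -198, 0, 45], [0, 0, 31.8, 220, -241, 0, 45], [0, 0, 31.8, 260, -285, 0, 45], [0, 0, 31.8, 300, -329, 0, 45], [0, 0, 31.8, 340, -373, 0, 45], [0, 0, 31.8, 380, -417, 10, 45]]]' | python3 -m handwheel 20; cat >> h.py <<'E'
def rel(target,st):  # tool-axes shift to a world target
    from scipy.spatial.transform import Rotation as R
    return R.from_euler("xyz",st["tcp_rot"],degrees=True).as_matrix().T@(np.array(target)-st["tool_pos"])
E
python3 -c "
from h import *;from bench import r
st=r.sense();print(np.round(rel([488.6,98.1,210],st),1),st['joint_pos'])"
```

```text
time: 1.1
tool_pos: [391.1, -115.9, 226.7]
tcp_rot: [180.0, -0.1, -14.0]
ft_force: [0.4, -0.9, 0.7]
finger_gap: 45.1
grip_force: 0.0
[  43.  -231.2   16.7] [-2.37174774e+01 -2.37924675e+01  1.14079364e+02  1.48765392e-03
  8.96403507e+01  8.02390443e+01]
```

```bash
echo '[[[0, 0, 0, 10, -50, 0, 45], [0, 0, 0, 20, -100, 0, 45], [0, 0, 0, 30, -150, 0, 45], [0, 0, 0, 30, -150, 0, 45], [0, 0, 0, 30, -150, 0, 45]]]' | python3 -m handwheel 20; 
python3 -c "
from h import *;from bench import r,optics;import cv2
st=r.sense();print(np.round(rel([488.6,98.1,200],st),1))
s=optics.snapshot('wrist');cv2.imwrite('pics/w0.png',s['pixels']);np.save('pics/w0.npy',s,allow_pickle=True);print(s['fx'],s['cx'],s['cy'],np.round(s['pose'],3).tolist())"
```

```text
time: 1.72
tool_pos: [455.4, 20.6, 226.0]
tcp_rot: [180.0, 0.1, -13.9]
ft_force: [0.4, -0.5, -0.5]
finger_gap: 45.1
grip_force: 0.0
[ 13.7 -83.2  25.9]
309.70691628693146 323.0534001838741 200.78293451303418 [[-0.239, 0.931, 0.276, 525.295], [-0.971, -0.229, -0.068, 4.397], [-0.0, -0.285, 0.959, 368.052], [0.0, 0.0, 0.0, 1.0]]
```

View pics/w0.png

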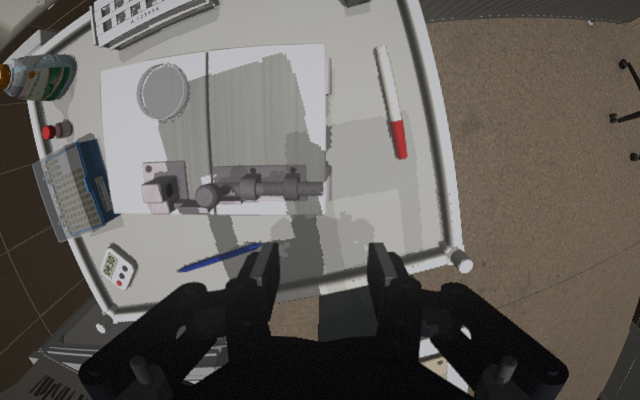

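The wrist view shows the knob top at about (207,194), the stop block at about (143–175, 178–210), and lid corners at about (103,73), (325,44), (326,214) and (113,214). I'll project the fitted model into it as a check.

```bash
cat >> h.py <<'E'
def fish(s,P):
    T=np.array(s["pose"]); c=(np.atleast_2d(P)-T[:3,3])@T[:3,:3]
    rho=np.hypot(c[:,0],c[:,1]); th=np.arctan2(rho,-c[:,2])
    return np.c_[s["cx"]+s["fx"]*th*c[:,0]/rho, s["cy"]-s["fx"]*th*c[:,1]/rho]
E
python3 - <<'E'
from h import *;import cv2
s=np.load('pics/w0.npy',allow_pickle=True).item()
q=[533.45,122.9,-.243]
h=-.218
P=c2w(q,[(-80,120,90),(-80,-120,90),(80,120,90),(80,-120,90),(-48-58*np.sin(h),-35,112+58*np.cos(h)),(-56,28,128),(-48,-35,112)])
uv=fish(s,P);print(np.round(uv,1).tolist())
x,y=90,140
im=cv2.resize(s['pixels'][y:y+90,x:x+150],None,fx=5,fy=5,interpolation=cv2.INTER_CUBIC)
for u,v in uv: cv2.drawMarker(im,(int((u-x)*5),int((v-y)*5)),(0,0,255),0,12,1)
for k in range(0,150,20): cv2.putText(im,str(x+k),(k*5,10),0,.4,(0,0,255),1)
for k in range(0,90,20): cv2.putText(im,str(y+k),(0,k*5+4),0,.4,(0,0,255),1)
cv2.imwrite('pics/w0c.png',im)
E
```

```text
[[113.7, 215.7], [326.2, 218.9], [100.1, 72.3], [326.7, 46.2], [206.3, 196.2], [161.3, 206.2], [230.1, 192.5]]
```

View pics/w0c.png

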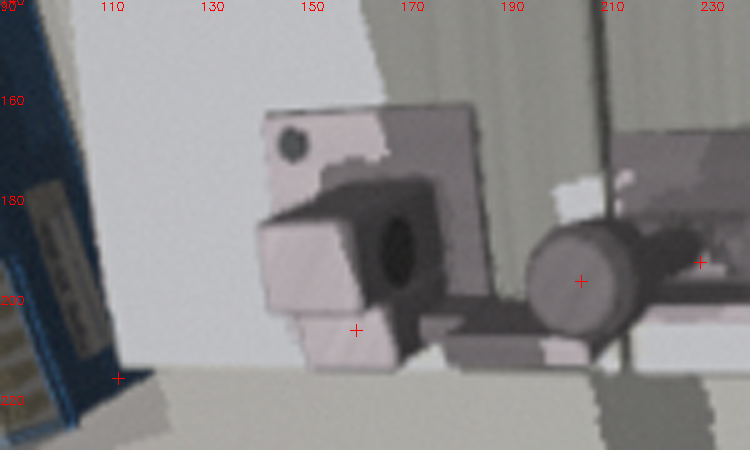

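The knob top agrees with the fit to within 1 px, and the stop corner at about (163,201.6) agrees to about 2 mm. Next I move above the knob and descend.

```bash
echo '[[[0, 0, 0, 7, -42, 10, 45], [0, 0, 0, 13.7, -83, 26, 45], [0, 0, 0, 13.7, -83, 26, 45], [0, 0, 0, 13.7, -83, 26, 45]]]' | python3 -m handwheel 20; 
python3 -c "
from h import *;from bench import r
st=r.sense();print(np.round(rel([488.6,98.1,141],st),1),st['tcp_rot'])"
```

```text
time: 2.28
tool_pos: [488.9, 96.6, 200.5]
tcp_rot: [180.0, 0.0, -14.0]
ft_force: [0.4, 0.3, 0.4]
finger_gap: 44.9
grip_force: 0.0
[-0.6 -1.4 59.5] [ 1.79961455e+02  1.33483590e-02 -1.39977129e+01]
```

```bash
echo '[[[0, 0, 0, 0, -1, 25, 45], [0, 0, 0, 0, -1, 45, 45], [0, 0, 0, 0, -1, 59, 45], [0, 0, 0, 0, -1, 59, 45], [0, 0, 0, 0, -1, 59, 30]]]' | python3 -m handwheel 20 && echo '[[[0, 0, 0, 0, 0, 0, 22], [0, 0, 0, 0, 0, 0, 18], [0, 0, 0, 0, 0, 0, 14], [0, 0, 0, 0, 0, 0, 14], [0, 0, 0, 0, 0, 0, 14]]]' | python3 -m handwheel 25
```

```text
time: 2.9
tool_pos: [489.9, 98.5, 142.5]
tcp_rot: [-180.0, -0.1, -14.0]
ft_force: [0.7, -0.6, 0.7]
finger_gap: 30.5
grip_force: 0.0
time: 3.52
tool_pos: [489.9, 98.8, 142.2]
tcp_rot: [-180.0, -0.1, -13.9]
ft_force: [-0.9, -2.1, 5.9]
finger_gap: 17.1
grip_force: 24.4
```

```bash
echo '[[[0, 0, 0, 0, -6, 0, 14], [0, 0, 0, 0, -12, 0, 14], [0, 0, 0, 0, -18, 0, 14], [0, 0, 0, 0, -24, 0, 14], [0, 0, 0, 0, -30, 0, 14], [0, 0, 0, 0, -36, 0, 14], [0, 0, 0, 0, -42, 0, 14], [0, 0, 0, 0, -46, 0, 14]]]' | python3 -m handwheel; echo '[[[0, 0, 0, 0, 0, 0, 14], [0, 0, 0, 0, 0, 0, 14], [0, 0, 0, 0, -2, 0, 14], [0, 0, 0, 0, -2, 0, 14]]]' | python3 -m handwheel; python3 -c "
from h import *;from bench import r
st=r.sense();R=[np.cos(-.243),np.sin(-.243)];d=st['tool_pos'][:2]-[489.9,98.8];print(d@[-R[1],R[0]],d@R)"
```

```text
time: 4.53
tool_pos: [500.9, 143.6, 142.2]
tcp_rot: [-180.0, -0.1, -13.9]
ft_force: [0.2, -2.8, 6.5]
finger_gap: 17.3
grip_force: 24.5
time: 5.03
tool_pos: [501.4, 145.6, 142.2]
tcp_rot: [-180.0, -0.1, -13.9]
ft_force: [0.0, -1.3, 5.0]
finger_gap: 16.7
grip_force: 24.5
48.15196560928689 -0.08901395055931352
```

```bash
for i in 1 2 3; do python3 -c pass; done; echo '[[[0, 0, 0, 0, -1, 0, 14], [0, 0, 0, 0, -2, 0, 14], [0, 0, 0, 0, -3, 0, 14], [0, 0, 0, 0, -3, 0, 14]]]' | python3 -m handwheel | grep -E "pos|force"; echo '[[[0, 0, 0, 0, -0.7, 0, 14], [0, 0, 0, 0, -1.5, 0, 14], [0, 0, 0, 0, -1.5, 0, 14]]]' | python3 -m handwheel| grep -E "pos|force"
```

```text
tool_pos: [502.1, 148.4, 142.2]
ft_force: [-0.0, -1.9, 5.9]
grip_force: 24.5
tool_pos: [502.5, 149.8, 142.2]
ft_force: [-0.5, -2.1, 5.7]
grip_force: 24.5
```

```bash
echo '[[[0, 0, 0, 0, -0.5, 0, 14], [0, 0, 0, 0, -1, 0, 14], [0, 0, 0, 0, -1, 0, 14]]]' | python3 -m handwheel | grep -E "pos|ft"; echo '[[[0, 0, 0, 0, -0.5, 0, 14], [0, 0, 0, 0, -1, 0, 14], [0, 0, 0, 0, -1, 0, 14]]]' | python3 -m handwheel| grep -E "pos|ft"
```

```text
tool_pos: [502.7, 150.7, 142.2]
ft_force: [0.7, -2.1, 5.2]
tool_pos: [502.9, 151.7, 142.2]
ft_force: [-0.9, -2.1, 5.3]
```

```bash
echo '[[[0, 0, 0, 0, -0.4, 0, 14], [0, 0, 0, 0, -0.8, 0, 14], [0, 0, 0, 0, -0.8, 0, 14]]]' | python3 -m handwheel | grep -E "pos|ft"
```

```text
tool_pos: [503.1, 152.5, 142.2]
ft_force: [-0.5, -2.3, 5.9]
```

```bash
echo '[[[0, 0, 0, 0, -0.4, 0, 14], [0, 0, 0, 0, -0.8, 0, 14], [0, 0, 0, 0, -0.8, 0, 14]]]' | python3 -m handwheel | grep -E "pos|ft"
```

```text
tool_pos: [503.2, 152.9, 142.2]
ft_force: [-1.1, -2.9, 6.4]
```

```bash
echo '[[[0, 0, 0, 0, -0.3, 0, 14], [0, 0, 0, 0, -0.6, 0, 14], [0, 0, 0, 0, -0.6, 0, 14]]]' | python3 -m handwheel | grep -E "pos|ft"
```

```text
tool_pos: [503.3, 153.0, 142.2]
ft_force: [-0.5, -6.6, 6.9]
```

```bash
echo '[[[0, 0, 0, 0, -0.3, 0, 14], [0, 0, 0, 0, -0.6, 0, 14], [0, 0, 0, 0, -0.6, 0, 14]]]' | python3 -m handwheel | grep -E "pos|ft"
```

```text
tool_pos: [503.4, 153.1, 142.1]
ft_force: [-1.8, -8.5, 7.4]
```

Contact with the stop at TCP y ≈ 152.9. I'll back off 1.5 mm to mid-notch.

```bash
echo '[[[0, 0, 0, 0, 1.4, 0, 14], [0, 0, 0, 0, 2.8, 0, 14], [0, 0, 0, 0, 2.8, 0, 14], [0, 0, 0, 0, 2.8, 0, 14]]]' | python3 -m handwheel | grep -E "pos|ft"
```

```text
tool_pos: [503.1, 152.2, 142.2]
ft_force: [1.4, 1.1, 5.8]
```

```bash
echo '[[[0, 0, 0, 0, 0.5, 0, 14], [0, 0, 0, 0, 0.9, 0, 14], [0, 0, 0, 0, 0.9, 0, 14]]]' | python3 -m handwheel | grep -E "pos|ft";echo '[[[0, 0, 0, -10.4, 0, -1.1, 14], [0, 0, 0, -18, 0, -0.5, 14], [0, 0, 0, -24.6, 0, 1, 14], [0, 0, 0, -31.5, 0, 3.9, 14], [0, 0, 0, -37.5, 0, 7.3, 14], [0, 0, 0, -37.5, 0, 7.3, 14], [0, 0, 0, -37.5, 0, 7.3, 14]]]' | python3 -m handwheel
```

```text
tool_pos: [502.9, 151.5, 142.2]
ft_force: [1.9, 3.2, 5.6]
time: 9.9
tool_pos: [465.3, 160.1, 134.0]
tcp_rot: [180.0, 0.1, -13.9]
ft_force: [-2.1, 1.9, 5.3]
finger_gap: 17.2
grip_force: 25.6
```

```bash
echo '[[[0, 0, 0, -3, -0.2, 2.2, 14], [0, 0, 0, -5.6, -0.3, 4.5, 14], [0, 0, 0, -8.2, -0.3, 7.1, 14], [0, 0, 0, -8.2, -0.3, 7.1, 14]]]' | python3 -m handwheel|grep -E "pos|ft"; echo '[[[0, 0, 0, -1.3, 0, 1.5, 14], [0, 0, 0, -2.3, 0, 2.7, 14], [0, 0, 0, -2.3, 0, 2.7, 14]]]' | python3 -m handwheel|grep -E "pos|ft"
```

```text
tool_pos: [457.4, 162.0, 126.7]
ft_force: [-0.6, 1.0, 4.2]
tool_pos: [455.4, 162.6, 124.2]
ft_force: [-0.8, 0.5, 4.1]
```

```bash
echo '[[[0, 0, 0, -2, 0, 2.9, 14], [0, 0, 0, -4, 0, 5.9, 14], [0, 0, 0, -5.7, 0, 9, 14], [0, 0, 0, -7.1, 0, 12.4, 14], [0, 0, 0, -7.1, 0, 12.4, 14]]]' | python3 -m handwheel|grep -E "pos|ft"; echo '[[[0, 0, 0, -1.2, 0, 3.3, 14], [0, 0, 0, -2.1, 0, 6.9, 14], [0, 0, 0, -2.1, 0, 6.9, 14]]]' | python3 -m handwheel|grep -E "pos|ft"
```

```text
tool_pos: [448.3, 164.3, 111.3]
ft_force: [-1.5, 0.3, 3.2]
tool_pos: [446.4, 164.8, 104.6]
ft_force: [-3.0, -0.3, 2.7]
```

```bash
python3 - <<'E'
from bench import optics
import cv2
a=[cv2.resize(optics.snapshot(n)["pixels"][y:y+100,x:x+130],None,fx=3,fy=3,interpolation=cv2.INTER_CUBIC) for n,x,y in(("side",270,150),("scene",250,140))]
w=cv2.resize(optics.snapshot("wrist")["pixels"][180:340,190:450],None,fx=3,fy=3)[:, :780]
import numpy as np
cv2.imwrite("pics/c1.png",cv2.resize(np.vstack([np.hstack(a),w]),None,fx=.75,fy=.75))
E
```

```text
(no output)
```

View pics/c1.png

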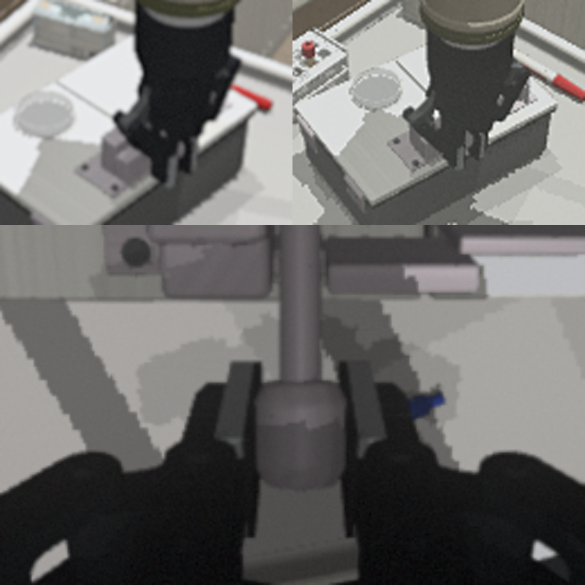

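The stem is in the notch gap: in the wrist part of the picture it runs at column ~300, between the block at left and the lip at right, and the knob is held. I'll ease it down to the floor.

```bash
echo '[[[0, 0, 0, -0.3, 0, 2.5, 14], [0, 0, 0, -0.6, 0, 5, 14], [0, 0, 0, -0.8, 0, 7, 14], [0, 0, 0, -0.8, 0, 7, 14]]]' | python3 -m handwheel|grep -E "pos|ft"; echo '[[[0, 0, 0, 0, 0, 0.7, 14], [0, 0, 0, 0, 0, 1.3, 14], [0, 0, 0, 0, 0, 1.3, 14]]]' | python3 -m handwheel|grep -E "pos|ft"
```

```text
tool_pos: [445.8, 165.1, 97.8]
ft_force: [-4.6, -0.8, 4.0]
tool_pos: [445.8, 165.1, 96.6]
ft_force: [-5.6, -1.2, 2.7]
```

```bash
echo '[[[0, 0, 0, 0, 0, 0.5, 14], [0, 0, 0, 0, 0, 1, 14], [0, 0, 0, 0, 0, 1, 14]]]' | python3 -m handwheel|grep -E "pos|ft"
```

```text
tool_pos: [445.7, 165.1, 95.7]
ft_force: [-5.8, 0.4, 4.6]
```

```bash
echo '[[[0, 0, 0, 0.2, 0, 0.4, 14], [0, 0, 0, 0.4, 0, 0.8, 14], [0, 0, 0, 0.4, 0, 0.8, 14]]]' | python3 -m handwheel|grep -E "pos|ft"
```

```text
tool_pos: [445.8, 165.1, 94.7]
ft_force: [-6.9, -0.2, 5.2]
```

```bash
echo '[[[0, 0, 0, 0, 0, 0.4, 14], [0, 0, 0, 0, 0, 0.8, 14], [0, 0, 0, 0, 0, 0.8, 14]]]' | python3 -m handwheel|grep -E "pos|ft"
```

```text
tool_pos: [445.9, 165.1, 94.0]
ft_force: [-6.1, -0.1, 4.4]
```

```bash
echo '[[[0, 0, 0, 0.2, 0, 0.4, 14], [0, 0, 0, 0.4, 0, 0.8, 14], [0, 0, 0, 0.4, 0, 0.8, 14]]]' | python3 -m handwheel|grep -E "pos|ft"
```

```text
tool_pos: [446.1, 165.1, 93.1]
ft_force: [-7.0, 1.0, 4.4]
```

```bash
echo '[[[0, 0, 0, 0.2, 0, 0.4, 14], [0, 0, 0, 0.4, 0, 0.8, 14], [0, 0, 0, 0.4, 0, 0.8, 14]]]' | python3 -m handwheel|grep -E "pos|ft"
```

```text
tool_pos: [446.3, 165.0, 92.2]
ft_force: [-7.1, 0.6, 3.5]
```

```bash
echo '[[[0, 0, 0, 0.2, 0, 0.4, 14], [0, 0, 0, 0.4, 0, 0.8, 14], [0, 0, 0, 0.4, 0, 0.8, 14]]]' | python3 -m handwheel|grep -E "pos|ft"
```

```text
tool_pos: [446.5, 165.0, 91.3]
ft_force: [-8.2, 0.4, 3.7]
```

```bash
echo '[[[0, 0, 0, 0.2, 0, 0.4, 14], [0, 0, 0, 0.4, 0, 0.8, 14], [0, 0, 0, 0.4, 0, 0.8, 14]]]' | python3 -m handwheel|grep -E "pos|ft"
```

```text
tool_pos: [446.7, 164.9, 90.4]
ft_force: [-8.0, 1.1, 4.8]
```

No clear floor yet. I'll let go, since it sinks under its own weight, then lift clear and look.

```bash
echo '[[[0, 0, 0, 0, 0, 0, 25], [0, 0, 0, 0, 0, 0, 40], [0, 0, 0, 0, 0, 0, 45], [0, 0, 0, 0, 0, 0, 45], [0, 0, 0, 0, 0, -30, 45], [0, 0, 0, 0, 0, -60, 45], [0, 0, 0, 0, 0, -90, 45], [0, 0, 0, 0, 0, -90, 45]]]' | python3 -m handwheel; python3 - <<'E'
from bench import optics
import cv2,numpy as np
a=[cv2.resize(optics.snapshot(n)["pixels"][y:y+100,x:x+130],None,fx=3,fy=3,interpolation=cv2.INTER_CUBIC) for n,x,y in(("side",270,150),("scene",250,140))]
s=optics.snapshot("wrist");w=s["pixels"][110:330,130:520]
np.save("pics/w2.npy",s,allow_pickle=True)
cv2.imwrite("pics/c2.png",cv2.resize(np.vstack([np.hstack(a),cv2.resize(w,None,fx=2,fy=2)]),None,fx=.8,fy=.8))
E
```

```text
time: 16.42
tool_pos: [449.9, 165.1, 184.0]
tcp_rot: [-179.8, -0.3, -13.9]
ft_force: [0.8, -0.1, -0.2]
finger_gap: 45.1
grip_force: 0.0
```

View pics/c2.png

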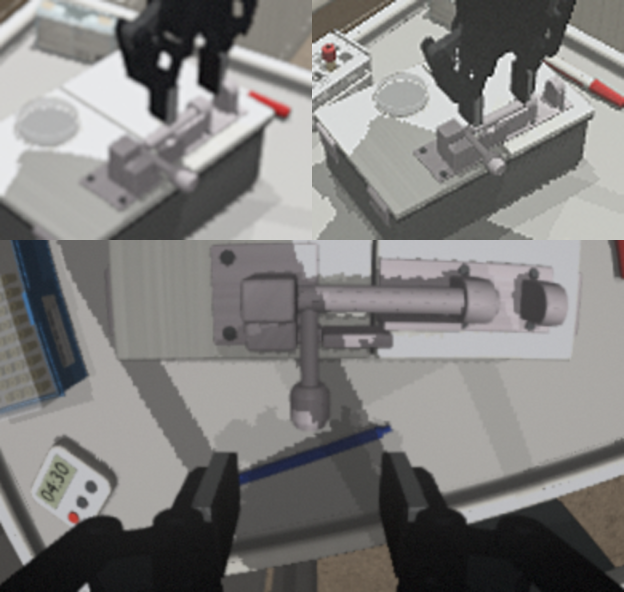

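The handle lies down in the notch between block and lip, knob at about (310,405) in the wrist part of the composite. I'll let it settle for 1 s and measure the angle from the pixels.

```bash
echo '[[[0, 0, 0, 0, 0, 0, 14], [0, 0, 0, 0, 0, 0, 0], [0, 0, 0, 0, 0, 0, 0], [0, 0, 0, 0, 0, 0, 0], [0, 0, 0, 0, 0, 0, 0], [0, 0, 0, 0, 0, 0, 0], [0, 0, 0, 0, 0, 0, 0], [0, 0, 0, 0, 0, 0, 0]]]' | python3 -m handwheel >/dev/null; python3 - <<'E'
from h import *
from bench import optics,r
import cv2
q=[533.45,122.9,-.243]
o={"side":(345.8,225.4),"scene":(325,206.7)}
for b in (56,57):
  for t in (1.3,1.4,1.5,1.57):
    P=c2w(q,[(-48-48*np.sin(t),-35+b,112+48*np.cos(t))])
    S={n:np.load(f"pics/{n}.npy",allow_pickle=True).item() for n in o}
    print(b,t,[np.round(proj(S[n],P)[0]-o[n],1).tolist() for n in o],np.round(fish(np.load('pics/w2.npy',allow_pickle=True).item(),P)-[323.75,213.1],1)) 
print(P, rel(P[0],r.sense()),r.sense()['finger_gap'])
a=[cv2.resize(optics.snapshot(n)["pixels"][y:y+50,x:x+50],None,fx=8,fy=8,interpolation=cv2.INTER_CUBIC) for n,x,y in(("side",315,190),("scene",295,175))]
cv2.imwrite("pics/c3.png",np.hstack(a))
E
```

```text
56 1.3 [[1.2, -6.1], [0.7, -1.6]] [[-0.6  7.8]]
56 1.4 [[1.4, -4.0], [0.9, 0.1]] [[-0.6  6.9]]
56 1.5 [[1.5, -2.0], [1.0, 1.7]] [[-0.6  5.4]]
56 1.57 [[1.5, -0.7], [1.0, 2.7]] [[-0.6  3.9]]
57 1.3 [[0.8, -5.9], [0.3, -1.4]] [[-2.   7.8]]
57 1.4 [[1.1, -3.8], [0.5, 0.3]] [[-2.   6.9]]
57 1.5 [[1.2, -1.7], [0.6, 1.9]] [[-2.   5.4]]
57 1.57 [[1.1, -0.4], [0.6, 2.9]] [[-1.9  3.9]]
[[445.56398952 167.35274164 112.03822368]] [-2.94855477 -2.03122758 68.93171643] -0.182457528983658
```

View pics/c3.png

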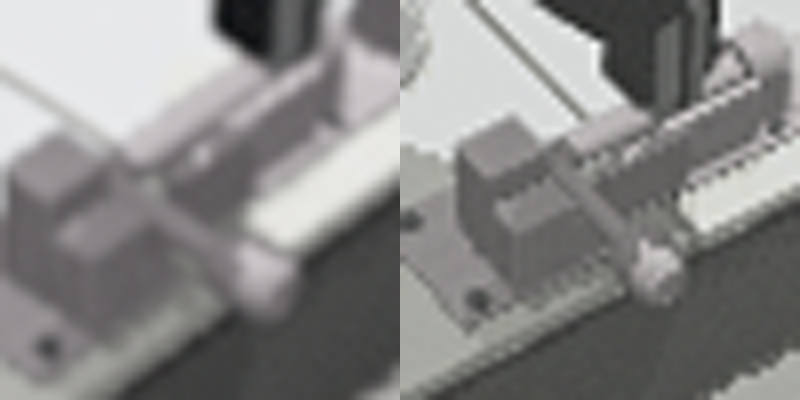

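The knob now reads side (348,224.4) and scene (327,209.4). That matches about 1.57 rad, where the prediction is side (347,224.9) and scene (325.8,209.5). I'll confirm with a gentle touch from above using the closed fingertips; the knob top should be at z ≈ 121.

```bash
echo '[[[0, 0, 0, -3, -1, 20, 0], [0, 0, 0, -3, -1, 40, 0], [0, 0, 0, -3, -1, 52, 0], [0, 0, 0, -3, -1, 55, 0], [0, 0, 0, -3, -1, 55, 0]]]' | python3 -m handwheel|grep -E "pos|ft"; echo '[[[0, 0, 0, 0, 0, 0.7, 0], [0, 0, 0, 0, 0, 1.5, 0], [0, 0, 0, 0, 0, 1.5, 0]]]' | python3 -m handwheel|grep -E "pos|ft"
```

```text
tool_pos: [445.5, 166.4, 126.3]
ft_force: [0.3, 0.4, 0.6]
tool_pos: [445.4, 166.4, 124.6]
ft_force: [-0.2, -0.9, -0.7]
```

```bash
echo '[[[0, 0, 0, 0, 0, 0.7, 0], [0, 0, 0, 0, 0, 1.5, 0], [0, 0, 0, 0, 0, 1.5, 0]]]' | python3 -m handwheel|grep -E "pos|ft"
```

```text
tool_pos: [445.2, 166.3, 122.8]
ft_force: [0.1, -0.2, -1.1]
```

```bash
echo '[[[0, 0, 0, 0, 0, 0.7, 0], [0, 0, 0, 0, 0, 1.2, 0], [0, 0, 0, 0, 0, 1.2, 0]]]' | python3 -m handwheel|grep -E "pos|ft"
```

```text
tool_pos: [445.2, 166.4, 121.7]
ft_force: [0.3, -0.3, 0.4]
```

```bash
echo '[[[0, 0, 0, 0, 0, 0.4, 0], [0, 0, 0, 0, 0, 0.8, 0], [0, 0, 0, 0, 0, 0.8, 0]]]' | python3 -m handwheel|grep -E "pos|ft"
```

```text
tool_pos: [445.2, 166.3, 120.9]
ft_force: [-0.5, -0.0, -0.4]
```

```bash
echo '[[[0, 0, 0, 0, 0, 0.4, 0], [0, 0, 0, 0, 0, 0.8, 0], [0, 0, 0, 0, 0, 0.8, 0]]]' | python3 -m handwheel|grep -E "pos|ft"
```

```text
tool_pos: [445.2, 166.4, 120.2]
ft_force: [-1.6, -0.1, 1.3]
```

Contact came at z ≈ 120.5, so the knob is level and fully home. I'll lift away and hand in.

```bash
echo '[[[0, 0, 0, 0, 0, -30, 0], [0, 0, 0, 0, 0, -70, 0], [0, 0, 0, 0, 0, -100, 0], [0, 0, 0, 0, 0, -100, 0], [0, 0, 0, 0, 0, -100, 0], [0, 0, 0, 0, 0, -100, 0]]]' | python3 -m handwheel|grep -E "pos|ft"; python3 -c "
from bench import workorder;print(workorder.hand_in())"
```

```text
tool_pos: [444.4, 166.1, 218.5]
ft_force: [0.2, -0.7, -0.6]
the job is handed in; nothing more can be done
None
```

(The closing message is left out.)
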